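# Unclip the angle gauge and hold it flush on the sloping bronze shoe

### The job

Pull the orange angle gauge straight up out of its spring-clip dock, then hold it on the sloping bronze shoe that is clamped in the blue tilting vice: its aluminium base flush and wholly on the machined face, square to the shoe with the long side running up the slope, pressed on lightly so that the tilt can be read. Bronze is not magnetic and will not keep the gauge in place, so finish with the gauge still in the grip and that light, steady push kept up. Do not shift the tilt of the vice, and leave the other things on the shelf alone.

Things in the scene. Friction and masses are not known exactly. Their poses are not given: they have to be found in the camera images.
- gauge: Angle gauge, block 76 (x) x 26 (y) x 55 mm (z), 0.13-0.25 kg: aluminium up to 28 mm, orange case above, dark display on top. Origin at the centre of its flat underside, z up. Its 76 x 55 sides are flat, for a grip across the 26 mm; each 26 mm end has a notch for a ball of the dock, 24 mm up. Same either way round. Starts fully seated in the dock.
- dock: Dark steel dock fixed to the shelf, 136 mm (x) x 56 mm, origin under its middle. The gauge stands on its floor, 8 mm up. Posts 46 mm and cheeks 36 mm high guide the gauge's ends with 1-1.5 mm play; its middle 56 mm is free on both sides. A spring ball in each post clicks into the end notches: a straight upward pull of about 15 N (20 at most) frees the gauge within 4 mm; it is clear 38 mm up.
- shoe: Bronze paddle shoe clamped in the vice. Origin at the centre of its flat machined top face, 100 (x) x 56 mm (y), 0.12-0.17 m above the shelf; z is the face's outward normal, x runs up the slope, y level across it. The face looks up and towards the robot, sloping 15 to 35 degrees. The jaws at both ends are 12 mm below the face. Rigidly held: it does not give under the job's pushes.
- vice: Blue tilting vice bolted to the shelf, base 220 x 150 mm, origin at the centre of its underside, z up, x towards its raised far end; its hinge is at the near end, 95 mm before the origin and 32 mm up. Two slotted quadrants beside the bed, 50 mm either side of its middle, reach 0.13 m up; the screw with its tommy bar points to the near end.
- vice_tilt (a joint): Tilt of the vice's bed, and so of the shoe's face, in rad: 0 is level, growing as the far end rises. Locked: it is set between 0.26 and 0.61 and must stay as found.
- padlock_a: Brass padlock lying flat, 42 x 50 x 22 mm with a steel shackle 35 mm out along x; origin under its body. A bystander.
- padlock_b: Second padlock, the same. A bystander.
- float: Green glass float, a ball 80 mm across on a small flat foot; origin under its middle. A bystander.
- grease_cup: Galvanised steel screw-down grease cup, 52 mm across, 56 mm high; origin under its middle. A bystander.
- windlass_socket: Cast iron windlass socket painted black, a square tube 52 mm wide and 56 mm high with a boss to +x; origin under the tube. A bystander.
- spanner: Steel spanner lying flat, about 0.2 m long along x; origin under its middle. A bystander.
Mind the look-alikes: they are no part of the job. What is meant by the gauge is not white, and is the larger of those in its own colour. Of the things that look like the dock, the larger one is meant.

How it is judged (in metres and radians):
On the way:
1. the gauge is pulled up out of the dock in the grip (z of gauge in the frame of dock above 0.055 m and contact force between gauge and the fingers above 2 N and contact force between gauge and dock below 0.1 N), for 0.1 s.
At the end, for the whole second after the job is handed in: Gauge gripped, at rest, underside on the machined face: within 2 deg of parallel and 2 mm of touching, long side within 7 deg of the line up the slope, centre within 13 mm along and 15 mm across of the face centre, pressed on with 3 to 35 N (angle between the z axis of gauge and the z axis of shoe, either way round below 0.035 rad and angle between the x axis of gauge and the x axis of shoe, either way round below 0.12 rad and z of gauge in the frame of shoe between -0.002 and 0.002 m and x of gauge in the frame of shoe between -0.013 and 0.013 m and y of gauge in the frame of shoe between -0.015 and 0.015 m and contact force between gauge and shoe between 3 and 35 N and contact force between gauge and the fingers above 4 N and linear speed of gauge below 0.01 m/s and angular speed of gauge below 0.1 rad/s); the arm keeps its last pose, push and grip.
It fails at once if the tilt of the vice is shifted (shoe moved over 5 mm) (distance of shoe from where it was at the start of the episode above 0.005 m).
It fails at once if a padlock, the float, grease cup, windlass socket or spanner is disturbed (moved over 20 mm) (distance of any of padlock_a, padlock_b, float, grease_cup, windlass_socket, spanner from where it was at the start of the episode above 0.02 m).
It also fails if it takes over 45 s, if anything falls off the work surface, if the arm or the gripper's body presses on something with over 40 N, if the wrist force passes 120 N, or if a joint passes its speed limit or range.

### The arm

A 6-joint arm with a two-finger parallel gripper is mounted at the origin on the work surface. World frame = base frame: x ahead of the robot, y to its left, z up, the work surface at z = 0. Lengths are in mm, angles in rad, forces in N, time in s.
With the tool pointing down it reaches from about 275 to 725 mm from the base axis. Payload 15.9 kg.
Tool frame: the origin (TCP) lies at the very end of the fingers, on their centre line; the grasp point (between the pads) lies grasp_offset behind it (grasp_offset is the distance from the TCP to the grasp point, in mm); z points along the fingers, x is the direction in which the jaws open and shut, and the axes are right-handed (so a half turn about z gives the same grasp; the last joint's range is limited). The gripper opens to 85 mm and grips with 20 to 120 N. Pads are 22 mm wide; open, the fingers measure 114 mm over their backs; the gripper's body (76 mm by 85 mm) begins 54 mm behind the grasp point. The pads swing forward as they close: fully open they stand 13 mm farther back than shut.
Start: joints at [-1.293, 0.213, -0.034, 1.323, 0, 1.571], TCP at [137.115, -480.817, 231.306] pointing down, gripper open.
Joint ranges: [-2.98, 2.98], [-0.74, 1.72], [-1.14, 1.35], [-2.1, 2.04], [-1.57, 1.44], [-3.14, 3.14]. Speed limits (rad/s): [1.89, 1.89, 2.39, 2.57, 3.14, 3.14].

### API

Orientations are given as a unit quaternion [x, y, z, w].
In Python, from cell import * gives the robot as it stands.
- The arm moves only by the shell command python3 -m creep 'ROWS'. ROWS is text: rows parted by semicolons, each of 7 numbers parted by spaces: the shift along the tool's x, y, z in cm, then the turn, a rotation vector about the tool's x, y, z in rad, then the opening in per cent of the stroke, from 0 (shut) to 100 (fully open). A call has 1 to 20 rows; each row shifts and turns the pose as measured when the row begins, along the tool's axes as they then stand; what a row does not reach is not made up. A row lasts 1/8 s, in which the tool goes at most 62.5 mm and 10.7 degrees, less where a joint would pass 70% of its speed; a pose out of reach is approached as far as the arm can. A call is refused whole if a number of a shift passes 6.25 or a number of a turn 0.188, either way. A call with a gripper value outside its range is refused whole. The fingers move at their own pace and stop on an object; the grip force is fixed at half the most. Time passes only in rows, so rows that do not move let the fingers close. It gives the time, the measured TCP pose, the force and the opening at its end, in the units of the state.
- read_state(): the state, without advancing time (a new reading comes with each control period).
- grab_frame(name): name is "scene" or "top" or "wrist"; returns (picture, depth): 384x512x3 uint8, red, green, blue; 384x512 float32, mm along the optical axis (not along the pixel's ray), 0 where there is no reading.
- calibration(name): a dict with "K" (3x3 intrinsics, pixels), "rvec" (rotation vector, rad) and "tvec" (3), from world to camera coordinates, as OpenCV has them; the wrist camera has in their place "mount" (4x4, takes a point from camera to tool coordinates, whose origin is the TCP and whose axes are the tool frame's). Camera axes: x right, y down, z forward; pixel columns grow to the right and rows downward; lengths in mm; the calibration is good to about 2 mm. A picture is of the moment at which its call begins: read the wrist's pose just before it. calibration takes no time and is no camera call.
- sign_off(): hands the job in, once; it reports no verdict.
The state is a dict: "time_s": time; "q": joint angles; "qvel": joint speeds; "effort": joint torques, N m; "position": TCP position; "tcp_rot": TCP orientation; "ft_force": force on the tool from outside, world axes, zero at the start; "torque": the same for the moment, N m; "grip_width": finger opening in mm.
Only numpy, scipy, OpenCV 4.12 (cv2) and the standard library are available. Lean on these libraries where they do the work, as an engineer would, in place of code of your own. Each camera call takes 0.05 s, during which the arm holds its last target. There are 200 camera calls.

## Working session

There is one attempt and no reset: what is moved stays moved. The work goes in short steps, Python scripts to look and compute and a shell command to move; the robot and the scene stay as the last step left them, time stands still between calls to the robot, and variables do not carry over. Pictures are saved under pics/ and viewed, about 8 in all and at most 12, crops included, and the job is handed in when it is done.

```bash
mkdir -p pics; cat > h.py <<'E'
from cell import *
import numpy as np, cv2
from scipy.spatial.transform import Rotation as R
def cam(name):
    """K, world->cam R, t"""
    c=calibration(name); K=np.array(c["K"],float)
    if "mount" in c:
        s=read_state(); T=np.eye(4); T[:3,:3]=R.from_quat(s["tcp_rot"]).as_matrix(); T[:3,3]=s["position"]
        W=np.linalg.inv(T@np.array(c["mount"])); return K,W[:3,:3],W[:3,3]
    return K,cv2.Rodrigues(np.array(c["rvec"],float))[0],np.array(c["tvec"],float).ravel()
def shot(name):
    C=cam(name); p,d=grab_frame(name); return p,d,C
def world(d,C):
    K,Rm,t=C; v,u=np.mgrid[:d.shape[0],:d.shape[1]]
    P=np.dstack([(u-K[0,2])/K[0,0]*d,(v-K[1,2])/K[1,1]*d,d])
    W=(P-t)@Rm; W[d<=0]=np.nan; return W
def save(n,p,k=1): cv2.imwrite(f"pics/{n}.png",cv2.resize(p[:,:,::-1],None,fx=k,fy=k,interpolation=cv2.INTER_CUBIC))
E
python3 - <<'E'
from h import *
print({k:np.round(v,3) if k!='time_s' else v for k,v in read_state().items()}, [n for n in dir() if 'grasp' in n])
try: print(grasp_offset)
except Exception as e: print(e)
for n in("scene","top"):
    p,d,C=shot(n); save(n+"0",p,1.5); np.savez(n+"0",p=p,d=d,K=C[0],R=C[1],t=C[2]); print(n,-C[1].T@C[2],C[1][2])
E
```

```text
{'time_s': 0.0, 'q': array([-1.293,  0.213, -0.035,  1.324,  0.   ,  1.571]), 'qvel': array([-0.   , -0.   ,  0.   ,  0.   ,  0.   , -0.001]), 'effort': array([-1.0000e-03, -6.8616e+01,  4.8711e+01,  1.8000e-02, -0.0000e+00,
       -0.0000e+00]), 'position': array([ 137.014, -480.507,  230.819]), 'tcp_rot': array([ 0.798, -0.602, -0.   , -0.   ]), 'ft_force': array([ 0.023,  0.762, -0.158]), 'torque': array([-0.04 ,  0.012,  0.042]), 'grip_width': np.float64(85.082)} ['grasp_offset']
18.700000000000003
scene [1590.20678037  457.88928952 1313.30276649] [-0.6152153  -0.27426572 -0.73911328]
top [ 463.31605081    9.85242627 1056.03635366] [ 0.10529941 -0.02253719 -0.99418515]
```

View pics/scene0.png

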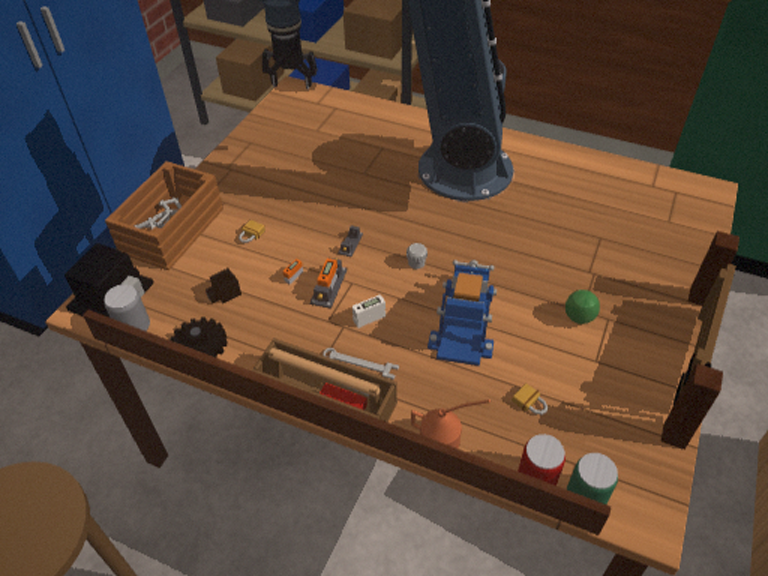

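View pics/top0.png

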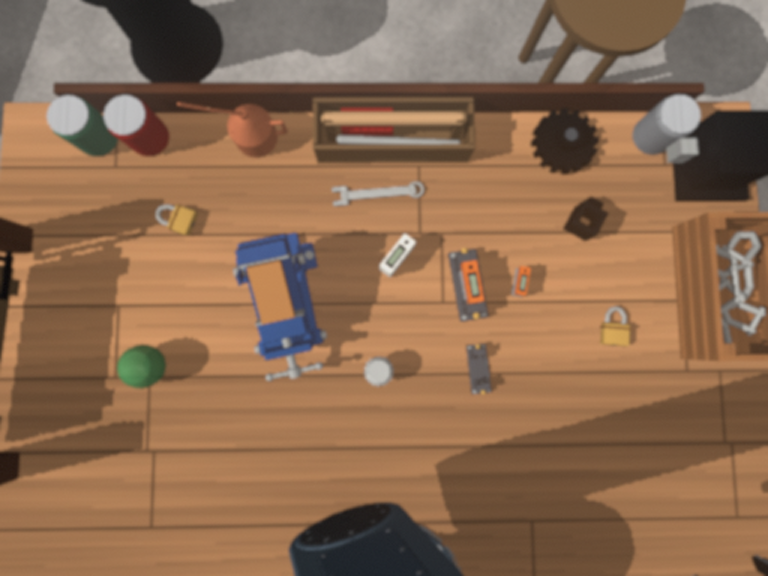

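The top view (shown at 1.5x) has two orange gauges, at (470,283) and (522,280), and a white one at (397,255). There are two docks: (468,285), and a smaller empty one at (480,370). The larger orange gauge, seated in the larger dock at (470,283), fits the description. The shoe is at (272,292).

```bash
python3 - <<'E'
from h import *
z=np.load("top0.npz"); p,d=z["p"],z["d"]; C=(z["K"],z["R"],z["t"]); W=world(d,C)
save("crop",p[140:270,140:380],3)
hsv=cv2.cvtColor(p,cv2.COLOR_RGB2HSV)
def rect(m,n):
    P=W[m]; P=P[~np.isnan(P).any(1)]
    r=cv2.minAreaRect(P[:,:2].astype(np.float32)); print(n,len(P),np.round(np.median(P,0),1),"rect",np.round(r[0],1),np.round(r[1],1),round(r[2],1))
    return P
m=cv2.inRange(hsv,(3,190,120),(14,255,255)); 
n,l,s,c=cv2.connectedComponentsWithStats(m)
for i in range(1,n):
    if s[i,4]>40 and s[i,1]>120: print(s[i],c[i]); rect(l==i,"orange%d"%i)
# gauge top
win=np.zeros(d.shape,bool); win[160:215,290:330]=1
P=rect(win&(W[...,2]>57),"gauge z>57"); print(np.percentile(P[:,2],[5,50,95]))
rect(win&(W[...,2]>20),"dock z>20")
# shoe
win[:]=0; win[165:225,155:205]=1
m=win&(hsv[...,0]<25)&(hsv[...,1]>80)&(hsv[...,2]>110)&(W[...,2]>90)
m=cv2.erode(m.astype(np.uint8),np.ones((3,3)))>0
P=rect(m,"shoe"); 
for _ in range(4):
    c=P.mean(0); n=np.linalg.svd(P-c)[2][2]; n*=np.sign(n[2]); e=(P-c)@n; P=P[abs(e)<3]
print("n",n,"tilt",np.degrees(np.arccos(n[2])),"az",np.degrees(np.arctan2(-n[1],-n[0])),c,e.std())
x=np.array([0,0,1])-n*n[2]; x/=np.linalg.norm(x); y=np.cross(n,x)
uv=np.c_[(P-c)@x,(P-c)@y].astype(np.float32); r=cv2.minAreaRect(uv); print(r, c+x*r[0][0]+y*r[0][1], x)
E
```

```text
gauge z>57 275 [ 573.  -162.8   64.2] rect [ 573.9 -163.1] [75.9 26.5] 8.9
[60.46328031 64.22373045 67.31102005]
dock z>20 572 [ 572.4 -159.8   51.2] rect [ 574.  -162.9] [133.6  37.6] 8.4
shoe 738 [552.2 189.3 140.1] rect [551.2 189. ] [89.8 52. ] 11.6
n [-0.33555896 -0.06838629  0.93953366] tilt 20.02661200160918 az 11.519025401800974 [551.89301672 189.09808587 139.96112082] 1.352327231325112
((-0.46109771728515625, -0.0052947998046875), (51.8111686706543, 95.03031921386719), 89.98188781738281) [551.46958289 189.00638721 139.80321488] [0.92061    0.18761859 0.34245656]
```

View pics/crop.png

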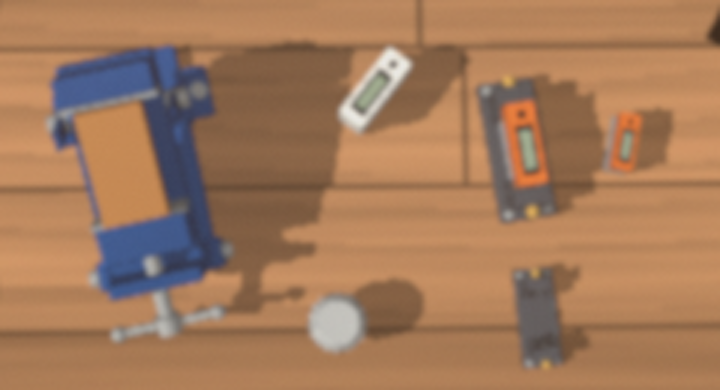

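The crop confirms it: the large orange gauge is in the big dock at crop (523,145), with the small orange one at (626,143), the white one at (375,90) and the small dock at (538,318). I'll go above the gauge first.

```bash
cat >> h.py <<'E'
def to(pos,M):
    s=read_state(); A=R.from_quat(s["tcp_rot"]); dx=A.inv().apply(np.array(pos)-s["position"])/10
    rv=(A.inv()*R.from_matrix(M)).as_rotvec(); print("t",round(s["time_s"],2),"shift cm",np.round(dx,3),"turn",np.round(rv,3),"f",np.round(s["ft_force"],1),"w",round(float(s["grip_width"]),1))
def frame(xd,zd):
    z=np.array(zd,float); z/=np.linalg.norm(z); x=np.array(xd,float); x-=z*(x@z); x/=np.linalg.norm(x); return np.c_[x,np.cross(z,x),z]
def down(deg): return frame([np.cos(np.radians(deg)),np.sin(np.radians(deg)),0],[0,0,-1])
E
python3 -c "
from h import *
to([574,-163,200],down(-81.3))"
```

```text
t 0.1 shift cm [-18.553 -50.729   3.106] turn [0.    0.001 0.126] f [0.1 0.3 0.8] w 85.5
```

```bash
python3 -m creep '0 0 0 0 0 0.126 60;-1.8 -5 0 0 0 0 60;-1.8 -5 0 0 0 0 60;-1.8 -5 0 0 0 0 60;-1.8 -5 0 0 0 0 60;-1.8 -5 0 0 0 0 60;-1.8 -5 0 0 0 0 60;-1.8 -5 0 0 0 0 60;-1.8 -5 0.5 0 0 0 60;-1.8 -5 1 0 0 0 60;0 0 0 0 0 0 60'; python3 -c "
from h import *
to([574,-163,200],down(-81.3))"
```

```text
time_s: 1.48
position: [570.3, -245.9, 211.2]
tcp_rot: [0.756, -0.654, -0.003, -0.0]
ft_force: [-0.4, 0.4, -0.4]
grip_width: 51.1
t 1.48 shift cm [-8.142 -1.564  1.16 ] turn [ 0.004  0.005 -0.008] f [-0.4  0.4 -0.4] w 51.1
```

```bash
python3 -m creep '-4 -0.8 0.6 0.004 0.005 -0.008 60;-4 -0.8 0.6 0 0 0 60;0 0 0 0 0 0 60;0 0 0 0 0 0 60'; python3 - <<'E'
from h import *
p,d,C=shot("wrist"); save("w1",p,1.3); W=world(d,C)
hsv=cv2.cvtColor(p,cv2.COLOR_RGB2HSV)
m=(cv2.inRange(hsv,(3,180,100),(16,255,255))>0)&(W[...,2]>57)&(W[...,2]<70)&(abs(W[...,0]-574)<60)&(abs(W[...,1]+163)<30)
P=W[m]; print(len(P))
if len(P)>50: print(np.percentile(P[:,2],[5,50,95]),cv2.minAreaRect(P[:,:2].astype(np.float32)))
m2=(W[...,2]>57)&(W[...,2]<70)&(abs(W[...,0]-574)<60)&(abs(W[...,1]+163)<30)
print(cv2.minAreaRect(W[m2][:,:2].astype(np.float32)))
to([574,-163,21],down(-81.3))
E
```

```text
time_s: 1.98
position: [572.9, -163.7, 198.1]
tcp_rot: [0.759, -0.652, -0.001, 0.001]
ft_force: [-0.4, -0.1, -0.7]
grip_width: 51.2
1297
[62.40192616 63.70355376 64.76684405] ((577.2805786132812, -161.66656494140625), (75.80413055419922, 25.212692260742188), 8.683920860290527)
((576.69970703125, -161.4738006591797), (76.97087860107422, 25.855867385864258), 8.199804306030273)
t 2.02 shift cm [-0.052 -0.158 17.709] turn [ 0.002  0.    -0.001] f [ 0.1 -0.4 -0.3] w 51.2
```

View pics/w1.png

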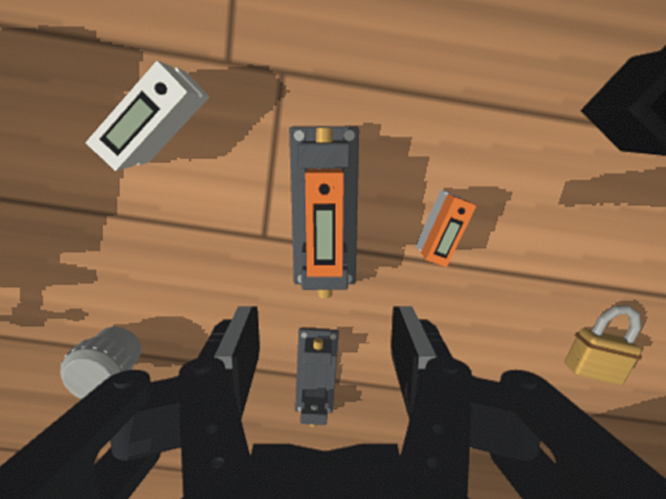

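The wrist view shows the gauge in the dock at (324,225), with the jaws either side of its long sides. I'll go down and grip.

```bash
python3 -m creep '-0.1 -0.3 4 0 0 0 60;-0.1 -0.1 4 0 0 0 60;0 0 4 0 0 0 60;0 0 3 0 0 0 60;0 0 1.5 0 0 0 60;0 0 0 0 0 0 60'; python3 -c "
from h import *
to([575.5,-162,22],down(-81.5))"
```

```text
time_s: 2.78
position: [576.8, -168.2, 30.3]
tcp_rot: [0.756, -0.655, 0.001, 0.0]
ft_force: [0.0, 0.3, 0.3]
grip_width: 51.2
t 2.77 shift cm [-0.639  0.043  0.827] turn [-0.001 -0.002 -0.005] f [0.  0.3 0.3] w 51.2
```

```bash
python3 -m creep '-0.5 0 0.4 0 0 -0.005 60;-0.15 0 0.4 0 0 0 60;0 0 0 0 0 0 60'; python3 -c "
from h import *
to([575.5,-162,22],down(-81.5))"
```

```text
time_s: 3.15
position: [577.6, -162.2, 24.6]
tcp_rot: [0.758, -0.653, 0.003, -0.001]
ft_force: [0.3, 0.4, 0.1]
grip_width: 51.1
t 3.15 shift cm [-0.047  0.206  0.258] turn [-0.005 -0.004  0.   ] f [0.3 0.4 0.1] w 51.1
```

```bash
python3 -m creep '-0.05 0.2 0.2 -0.005 -0.004 0 60;0 0 0 0 0 0 30;0 0 0 0 0 0 10;0 0 0 0 0 0 0;0 0 0 0 0 0 0;0 0 0 0 0 0 0'; python3 -c "
from h import *
to([575.5,-162,22],down(-81.5))"
```

```text
time_s: 3.9
position: [576.0, -162.0, 23.3]
tcp_rot: [0.758, -0.653, 0.0, -0.0]
ft_force: [0.3, 0.4, 0.2]
grip_width: 25.3
t 3.9 shift cm [-0.007  0.048  0.13 ] turn [-0.001  0.     0.   ] f [0.3 0.4 0.2] w 25.3
```

```bash
python3 -m creep '0 0 -0.3 0 0 0 0;0 0 -0.5 0 0 0 0;0 0 -1 0 0 0 0;0 0 -1 0 0 0 0'; python3 -m creep '0 0 -1 0 0 0 0;0 0 -2 0 0 0 0;0 0 -4 0 0 0 0;0 0 -4 0 0 0 0;0 0 -4 0 0 0 0;0 0 -3 0 0 0 0;0 0 0 0 0 0 0'
```

```text
time_s: 4.4
position: [574.9, -161.5, 51.3]
tcp_rot: [0.758, -0.653, -0.001, 0.0]
ft_force: [-0.2, -0.1, -1.4]
grip_width: 25.6
time_s: 5.28
position: [575.1, -162.3, 245.3]
tcp_rot: [0.758, -0.653, 0.003, -0.001]
ft_force: [0.8, -0.6, -2.2]
grip_width: 25.6
```

```bash
python3 -m creep '-5 0.5 -0.9 0 0 0 0;-5.5 0.8 -0.9 0 0 0 0;-5.5 1 -0.9 0 0 0 0;-5.5 1 -0.9 0 0 0 0;-5.5 1 -0.9 0 0 0 0;-5.5 1 -0.9 0 0 0 0;-5.5 1 0 0 0 0 0;0 0 0 0 0 0 0;0 0 0 0 0 0 0'; python3 -c "
from h import *
to([475,175,300],down(-78.5))"
```

```text
time_s: 6.4
position: [461.1, 138.6, 298.3]
tcp_rot: [0.79, -0.612, -0.024, -0.018]
ft_force: [0.2, 0.5, -1.7]
grip_width: 25.5
t 6.4 shift cm [-3.177 -2.256  0.016] turn [0.003 0.06  0.053] f [ 0.2  0.5 -1.7] w 25.5
```

```bash
python3 -m creep '-3.2 -2.3 0 0.003 0.06 0.053 0;0 0 0 0 0 0 0;0 0 0 0 0 0 0'; python3 - <<'E'
from h import *
p,d,C=shot("wrist"); save("w2",p,1.3); np.savez("w2",p=p,d=d,K=C[0],R=C[1],t=C[2]); s=read_state(); print(s["position"],s["tcp_rot"])
W=world(d,C); hsv=cv2.cvtColor(p,cv2.COLOR_RGB2HSV)
near=np.linalg.norm(W-np.array([551.5,189,140]),axis=2)<75
P=W[near&(W[...,2]>110)&(hsv[...,0]<25)&(hsv[...,1]>80)]; print(len(P))
n0=np.array([-.3356,-.068,.9395])
P=P[abs((P-[551.5,189,140])@n0)<8]
for _ in range(4):
    c=P.mean(0); n=np.linalg.svd(P-c)[2][2]; n*=np.sign(n[2]); e=(P-c)@n; P=P[abs(e)<2.5]
print("n",n,"tilt",np.degrees(np.arccos(n[2])),"az",np.degrees(np.arctan2(-n[1],-n[0])),len(P),e.std())
x=np.array([0,0,1])-n*n[2]; x/=np.linalg.norm(x); y=np.cross(n,x)
uv=np.c_[(P-c)@x,(P-c)@y].astype(np.float32); r=cv2.minAreaRect(uv); print(r,"centre", c+x*r[0][0]+y*r[0][1])
# gauge in tool coords
A=R.from_quat(s["tcp_rot"]).as_matrix(); T=(W-s["position"])@A
m=(abs(T[...,0])<16)&(abs(T[...,1])<45)&(T[...,2]>-50)&(T[...,2]<25)&(hsv[...,0]<20)&(hsv[...,1]>170)
g=T[m]; print("orange",len(g)); 
if len(g): print(np.percentile(g,[2,50,98],axis=0))
E
```

```text
time_s: 6.78
position: [485.8, 135.5, 299.3]
tcp_rot: [0.791, -0.612, -0.013, -0.009]
ft_force: [-0.4, -0.2, -1.5]
grip_width: 25.3
[485.77347953 135.55687584 299.28525509] [ 0.79067429 -0.61203343 -0.01313719 -0.00875581]
6664
n [-0.33177212 -0.06865071  0.9408583 ] tilt 19.803800422050088 az 11.690727025461802 6398 0.7069083731663489
((-5.353443145751953, 0.2269458770751953), (100.7813720703125, 56.11732864379883), 0.21088677644729614) centre [551.63946994 192.11150389 139.02907734]
orange 6855
[[-13.39988657 -39.38460223 -41.47863205]
 [ -0.69693605 -25.83442532 -40.22759524]
 [ 11.73743768  18.57773517 -19.38779827]]
```

View pics/w2.png

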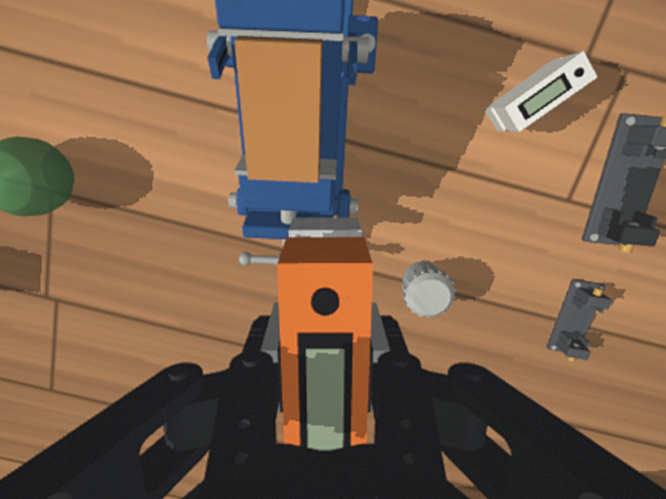

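The wrist view shows the gauge held square, at (325,340). The bronze face is at (280,110), measured at 100.8 x 56.1 mm with a 19.8° slope. Next I'll tilt the tool.

```bash
cat >> h.py <<'E'
S=np.array([551.6,190.5,139.4]); n=np.array([-.333,-.0685,.940]); n/=np.linalg.norm(n)
M=frame([np.cos(np.radians(-78.4)),np.sin(np.radians(-78.4)),0],-n)
def go(h): 
    to(S+n*h,M); s=read_state(); A=R.from_quat(s["tcp_rot"]).as_matrix(); print("in shoe frame mm (x,y,z):",np.round(np.array([-M[:,1],-M[:,0],n])@(s["position"]-S),1),"tilt err deg",round(np.degrees(np.arccos(min(1,-A[:,2]@n))),2),"q",np.round(s["q"],2),"f_n",round(float(np.array(s["ft_force"])@n),1))
E
python3 -c "
from h import *
print(M); go(100)"
```

```text
[[ 2.01125234e-01 -9.21177928e-01  3.33136406e-01]
 [-9.79565527e-01 -1.89090673e-01  6.85280594e-02]
 [-1.33548789e-04 -3.40111661e-01 -9.40385049e-01]]
t 6.83 shift cm [-3.631 -4.368  6.693] turn [0.35  0.04  0.045] f [-0.3 -0.1 -1.6] w 25.3
in shoe frame mm (x,y,z): [-16.6 -40.6 176. ] tilt err deg 20.18 q [0.25 0.23 0.15 1.5  0.03 3.14] f_n -1.4
```

Joint 6 is at its limit (3.14), so I'll give the tool a half turn. The gauge is the same either way round.

```bash
sed -i 's/^M=frame(\[np.cos(np.radians(-78.4)),np.sin(np.radians(-78.4)),0\]/M=frame([np.cos(np.radians(101.6)),np.sin(np.radians(101.6)),0]/; s/\[-M\[:,1\],-M\[:,0\],n\]/[M[:,1],M[:,0],n]/' h.py
python3 -m creep '0 0 0 0 0 -0.18 0;0 0 0 0 0 -0.18 0;0 0 0 0 0 -0.18 0;0 0 0 0 0 -0.18 0;0 0 0 0 0 -0.18 0;0 0 0 0 0 -0.18 0;0 0 0 0 0 -0.18 0;0 0 0 0 0 -0.18 0;0 0 0 0 0 -0.18 0;0 0 0 0 0 -0.18 0;0 0 0 0 0 -0.18 0;0 0 0 0 0 -0.18 0;0 0 0 0 0 -0.18 0;0 0 0 0 0 -0.18 0;0 0 0 0 0 -0.18 0;0 0 0 0 0 -0.18 0;0 0 0 0 0 0 0;0 0 0 0 0 0 0'; python3 -c "
from h import *
go(100)"
```

```text
time_s: 9.07
position: [479.1, 131.1, 299.8]
tcp_rot: [0.68, 0.733, 0.008, -0.015]
ft_force: [-0.4, 0.1, -2.0]
grip_width: 25.1
t 9.07 shift cm [4.722 4.353 6.759] turn [-0.353 -0.011 -0.133] f [-0.4  0.1 -2. ] w 25.1
in shoe frame mm (x,y,z): [-23.4 -43.6 179. ] tilt err deg 20.23 q [0.25 0.21 0.13 1.5  0.03 0.17] f_n -1.7
```

```bash
python3 -m creep '1.5 0 0 -0.12 0 -0.045 0;1.5 0 0 -0.12 0 -0.045 0;1.5 0 0 -0.113 0 -0.04 0;0 0 0 0 0 0 0;0 0 0 0 0 0 0'; python3 -c "
from h import *
go(100)"
```

```text
time_s: 9.7
position: [473.5, 176.3, 300.2]
tcp_rot: [0.629, 0.758, 0.141, 0.106]
ft_force: [0.2, 0.4, -1.4]
grip_width: 25.6
t 9.7 shift cm [-0.219  1.944  7.829] turn [ 0.007 -0.01  -0.019] f [ 0.2  0.4 -1.4] w 25.6
in shoe frame mm (x,y,z): [-20.    1.8 178.2] tilt err deg 0.69 q [ 0.39 -0.1  -0.27  1.05 -0.06  0.2 ] f_n -1.4
```

```bash
python3 -m creep '-0.2 0.5 2 0.007 -0.01 -0.019 0;0 0.5 3 0 0 0 0;0 0.5 3 0 0 0 0;0 0.4 3 0 0 0 0;0 0 2 0 0 0 0;0 0 0 0 0 0 0;0 0 0 0 0 0 0'; python3 - <<'E'
from h import *
go(40)
p,d,C=shot("wrist"); save("w3",p,1.3); s=read_state()
W=world(d,C); hsv=cv2.cvtColor(p,cv2.COLOR_RGB2HSV)
A=R.from_quat(s["tcp_rot"]).as_matrix(); T=(W-s["position"])@A
m=(abs(T[...,0])<16)&(abs(T[...,1])<45)&(T[...,2]>-46)&(T[...,2]<-36)
g=T[m]
for _ in range(4):
    c=g.mean(0); k=np.linalg.svd(g-c)[2][2]; k*=-np.sign(k[2]); e=(g-c)@k; g=g[abs(e)<1.5]
print("gauge top plane in tool",len(g),c,np.degrees(k[:2]),e.std(),cv2.minAreaRect(g[:,:2].astype(np.float32)))
P=W[(np.linalg.norm(W-S,axis=2)<75)&(abs((W-S)@n)<6)&(hsv[...,0]<25)&(hsv[...,1]>80)]
for _ in range(4):
    c=P.mean(0); k=np.linalg.svd(P-c)[2][2]; k*=np.sign(k[2]); e=(P-c)@k; P=P[abs(e)<2]
q=(P-S)@np.array([M[:,1],M[:,0],n]).T; print("shoe",len(P),k,np.percentile(q,[1,50,99],axis=0))
E
```

```text
time_s: 10.58
position: [542.3, 184.2, 173.2]
tcp_rot: [0.626, 0.762, 0.127, 0.107]
ft_force: [-0.3, 0.6, -1.0]
grip_width: 25.6
t 10.57 shift cm [ 0.428 -0.186 -0.471] turn [-0.014  0.006 -0.005] f [-0.3  0.6 -1. ] w 25.6
in shoe frame mm (x,y,z): [ 1.8 -4.3 35.3] tilt err deg 0.87 q [ 0.36  0.1  -0.39  0.76 -0.06  0.15] f_n -0.9
gauge top plane in tool 9469 [  0.45971437 -11.14624834 -40.643447  ] [ 0.09359786 -0.6182253 ] 0.6222817213648573 ((-0.007049560546875, -8.38092041015625), (63.92844772338867, 31.184730529785156), 85.73946380615234)
shoe 4470 [-0.33133369 -0.07017896  0.94090005] [[-50.15216168 -26.42277121  -1.81495442]
 [-36.63908612  13.08764504  -0.30265764]
 [ 12.71741363  28.70926537   1.1286296 ]]
```

View pics/w3.png

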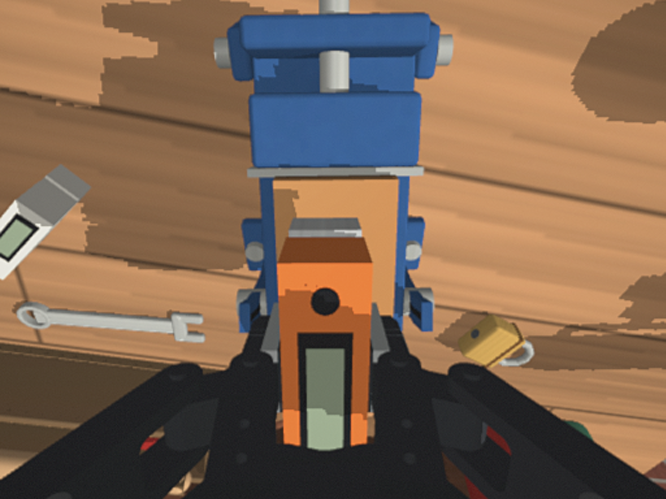

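The view shows the gauge at (325,300), square over the bronze face, with about 20 mm left to go. I'll correct the offsets and come down.

```bash
python3 -m creep '0.4 -0.2 0.5 -0.014 0.006 -0.005 0;0 0 0.5 0 0 0 0;0 0 0 0 0 0 0;0 0 0 0 0 0 0'; python3 -c "
from h import *
go(14.8)"
```

```text
time_s: 11.12
position: [543.4, 189.1, 164.3]
tcp_rot: [0.622, 0.763, 0.136, 0.11]
ft_force: [-1.1, -0.4, -1.2]
grip_width: 25.2
t 11.12 shift cm [-0.026 -0.067  1.148] turn [ 0.004 -0.001  0.001] f [-1.1 -0.4 -1.2] w 25.2
in shoe frame mm (x,y,z): [ 0.6  0.2 26.3] tilt err deg 0.22 q [ 0.36  0.09 -0.42  0.71 -0.05  0.15] f_n -0.8
```

```bash
python3 -m creep '0 0 0.4 0 0 0 0;0 0 0.3 0 0 0 0;0 0 0 0 0 0 0'; python3 -m creep '0 0 0.1 0.004 0 0 0;0 0 0 0 0 0 0'; python3 -c "
from h import *
go(14.8)"
```

```text
time_s: 11.5
position: [546.0, 189.6, 157.5]
tcp_rot: [0.622, 0.763, 0.136, 0.11]
ft_force: [-0.1, -0.1, -2.2]
grip_width: 25.5
time_s: 11.75
position: [546.4, 189.7, 156.5]
tcp_rot: [0.622, 0.764, 0.134, 0.109]
ft_force: [-1.0, -0.1, -1.5]
grip_width: 25.2
t 11.75 shift cm [-0.024 -0.087  0.307] turn [-0.    -0.001  0.   ] f [-1.  -0.1 -1.5] w 25.2
in shoe frame mm (x,y,z): [ 0.9  0.2 17.9] tilt err deg 0.08 q [ 0.36  0.11 -0.42  0.7  -0.05  0.15] f_n -1.1
```

```bash
for i in 1; do python3 -m creep '0 0 0.1 0 0 0 0' | grep -E 'pos|force'; python3 -m creep '0 0 0.1 0 0 0 0'| grep -E 'pos|force'; python3 -m creep '0 0 0.08 0 0 0 0'| grep -E 'pos|force';python3 -m creep '0 0 0.06 0 0 0 0'| grep -E 'pos|force'; done; python3 -c "
from h import *
go(14.8)"
```

```text
position: [546.8, 189.8, 155.6]
ft_force: [0.5, 0.4, -1.4]
position: [547.2, 189.8, 154.6]
ft_force: [0.3, 1.0, -1.8]
position: [547.5, 189.9, 153.8]
ft_force: [-0.4, 1.4, -2.6]
position: [547.7, 189.9, 153.2]
ft_force: [-0.2, 0.1, -1.3]
t 12.25 shift cm [-0.025 -0.097 -0.048] turn [-0.    -0.001  0.   ] f [-0.2  0.1 -1.3] w 25.4
in shoe frame mm (x,y,z): [ 1.   0.2 14.3] tilt err deg 0.08 q [ 0.36  0.11 -0.43  0.69 -0.05  0.15] f_n -1.1
```

Not touching yet, so I'll carry on in small steps.

```bash
for k in 1; do python3 -m creep '0 0 0.05 0 0 0 0'| grep -E 'pos|force'; python3 -m creep '0 0 0.05 0 0 0 0'| grep -E 'pos|force'; python3 -m creep '0 0 0.05 0 0 0 0'| grep -E 'pos|force'; done; python3 -c "
from h import *
go(14.8)"
```

```text
position: [547.8, 190.0, 153.1]
ft_force: [-10.0, -3.2, 13.4]
position: [547.8, 190.0, 153.1]
ft_force: [-10.0, -3.3, 11.7]
position: [547.8, 190.0, 153.1]
ft_force: [-7.6, -2.3, 9.8]
t 12.62 shift cm [-0.025 -0.105 -0.059] turn [ 0.    -0.001  0.   ] f [-7.6 -2.3  9.8] w 25.1
in shoe frame mm (x,y,z): [ 1.1  0.3 14.2] tilt err deg 0.09 q [ 0.36  0.11 -0.43  0.69 -0.05  0.15] f_n 12.0
```

Contact at about 13 N. Next I'll check that the gauge is flush.

```bash
python3 - <<'E'
from h import *
for i in range(2):
    go(14.2); p,d,C=shot("wrist"); s=read_state(); W=world(d,C); print("torque",np.round(s["torque"],2), "in tool",np.round(R.from_quat(s["tcp_rot"]).inv().apply(s["torque"]),2),np.round(R.from_quat(s["tcp_rot"]).inv().apply(s["ft_force"]),1))
B=np.array([M[:,1],M[:,0],n]); T=(W-S)@B.T; hsv=cv2.cvtColor(p,cv2.COLOR_RGB2HSV)
def fit(g,tol=1.2):
    for _ in range(5):
        c=g.mean(0); k=np.linalg.svd(g-c)[2][2]; k*=np.sign(k[2]); e=(g-c)@k; g=g[abs(e)<tol]
    print(len(g),"mean",np.round(c,1),"slope deg x,y",np.round(np.degrees(k[:2]),2),"range",np.round(np.percentile(g,[1,99],axis=0),1).tolist())
sat=(hsv[...,1]>80)&(hsv[...,0]<25)
fit(T[(abs(T[...,2]-55)<6)&(abs(T[...,0])<45)&(abs(T[...,1])<12)])
fit(T[(abs(T[...,2])<5)&(abs(T[...,0])<51)&(abs(T[...,1])<30)&sat])
save("w4",p,1.3)
E
```

```text
t 12.62 shift cm [-0.025 -0.105  0.001] turn [ 0.    -0.001  0.   ] f [-7.6 -2.3  9.8] w 25.1
in shoe frame mm (x,y,z): [ 1.1  0.3 14.2] tilt err deg 0.09 q [ 0.36  0.11 -0.43  0.69 -0.05  0.15] f_n 12.0
torque [-0.42  1.41 -0.13] in tool [ 1.46 -0.17  0.08] [ -0.7  -4.6 -11.1]
t 12.68 shift cm [-0.025 -0.105 -0.001] turn [ 0.    -0.001  0.   ] f [-7.8 -2.4  8.9] w 25.5
in shoe frame mm (x,y,z): [ 1.   0.3 14.2] tilt err deg 0.09 q [ 0.36  0.11 -0.43  0.69 -0.05  0.15] f_n 11.1
torque [-0.45  1.43 -0.01] in tool [ 1.49 -0.14 -0.04] [ -1.2  -5.5 -11. ]
8135 mean [-10.3  -0.1  55. ] slope deg x,y [-0.68 -0.4 ] range [[-38.4, -11.8, 53.8], [22.1, 11.8, 56.2]]
4726 mean [-32.5   1.6  -0.3] slope deg x,y [ 0.01 -0.03] range [[-50.2, -26.5, -1.4], [2.8, 28.8, 0.7]]
```

View pics/w4.png

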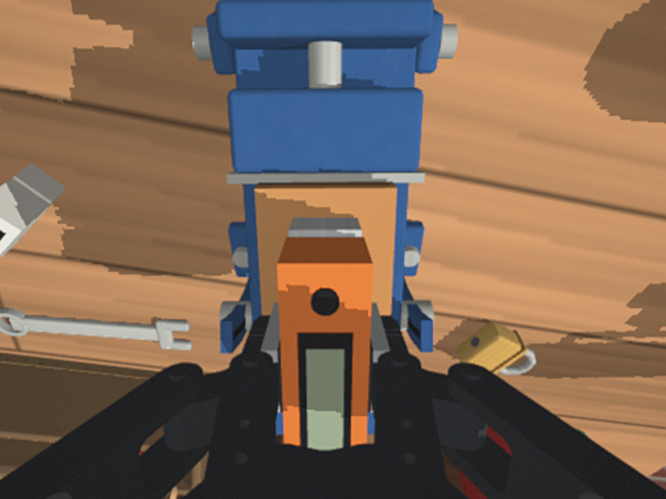

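Flush to 0.7°, with the uphill end slightly high, which agrees with the moment reading. I'll ease that out and relax the tangential load.

```bash
python3 -m creep '0 -0.02 0.03 0.006 0 0 0;0 -0.02 0.03 0.006 0 0 0;0 0 0.04 0 0 0 0;0 0 0.04 0 0 0 0'|grep force; python3 - <<'E'
from h import *
def fit(g,tol=1.2):
    for _ in range(5):
        c=g.mean(0); k=np.linalg.svd(g-c)[2][2]; k*=np.sign(k[2]); e=(g-c)@k; g=g[abs(e)<tol]
    print(len(g),"mean",np.round(c,1),"slope deg x,y",np.round(np.degrees(k[:2]),2),"range",np.round(np.percentile(g,[1,99],axis=0),1).tolist())
B=np.array([M[:,1],M[:,0],n])
for i in range(3):
    go(14.2); p,d,C=shot("wrist"); s=read_state(); T=(world(d,C)-S)@B.T; A=R.from_quat(s["tcp_rot"]).inv(); print("tool torque",np.round(A.apply(s["torque"]),2),"force",np.round(A.apply(s["ft_force"]),1))
    fit(T[(abs(T[...,2]-55)<6)&(abs(T[...,0])<45)&(abs(T[...,1])<12)])
E
```

```text
ft_force: [-10.6, -2.3, 9.9]
t 13.22 shift cm [-0.028 -0.11   0.021] turn [-0.011 -0.002  0.   ] f [-10.6  -2.3   9.9] w 25.6
in shoe frame mm (x,y,z): [ 1.1  0.3 14.4] tilt err deg 0.63 q [ 0.36  0.12 -0.41  0.71 -0.05  0.15] f_n 13.0
tool torque [ 1.19 -0.16  0.  ] force [ -0.6  -6.2 -12.8]
8088 mean [-9.6 -0.  55.3] slope deg x,y [-0.31 -0.37] range [[-37.9, -11.7, 54.1], [22.4, 11.8, 56.4]]
t 13.28 shift cm [-0.026 -0.11   0.022] turn [-0.011 -0.002  0.   ] f [-9.7 -2.6 10. ] w 25.5
in shoe frame mm (x,y,z): [ 1.1  0.3 14.4] tilt err deg 0.63 q [ 0.36  0.12 -0.41  0.71 -0.05  0.15] f_n 12.8
tool torque [ 1.2  -0.15  0.04] force [ -0.9  -6.8 -12.8]
8108 mean [-9.6  0.  55.3] slope deg x,y [-0.29 -0.3 ] range [[-37.9, -11.8, 54.2], [22.4, 11.8, 56.4]]
t 13.32 shift cm [-0.027 -0.108  0.021] turn [-0.011 -0.002  0.001] f [-10.2  -3.    9.8] w 25.6
in shoe frame mm (x,y,z): [ 1.1  0.3 14.4] tilt err deg 0.63 q [ 0.36  0.12 -0.41  0.71 -0.05  0.15] f_n 12.9
tool torque [ 1.19 -0.17  0.  ] force [ -0.9  -6.3 -12.6]
8127 mean [-9.6 -0.  55.3] slope deg x,y [-0.31 -0.39] range [[-37.9, -11.8, 54.1], [22.3, 11.8, 56.4]]
```

Tilt is down to 0.3–0.4°, the centre is within about 1–2 mm, and the push is steady at about 13 N. Handing in.

```bash
python3 -c "
from h import *
go(14.2); print(sign_off())"
```

```text
t 13.38 shift cm [-0.027 -0.106  0.019] turn [-0.011 -0.002  0.001] f [-9.7 -2.9  9.8] w 25.2
in shoe frame mm (x,y,z): [ 1.1  0.3 14.4] tilt err deg 0.63 q [ 0.36  0.12 -0.41  0.71 -0.05  0.15] f_n 12.6
the job is handed in; nothing more can be done
None
```

I pulled the large orange gauge straight up out of the larger dock and set it on the bronze shoe. I handed in at 13.4 s with it still gripped and pressed on. No verdict was reported.

**Last checks:**
- **Flushness:** the gauge's top was within about 0.3–0.4° of parallel to the face on each axis (limit 2°).
- **Position:** its centre was about 1–2 mm from the face centre, and its long side ran up the slope.
- **Push:** the normal force held at about 13 N over the last readings (3 to 35 N allowed). The jaws were at 25 mm.

**What went less smoothly:**
- Joint 6 reached the end of its range on the way over. I gave the tool a half turn, so the gauge sits the other way round, which the task allows.
- At first contact the uphill end stood about 0.7° high. I tilted the tool slightly to correct most of it.
- About 6 N of sideways force along the slope, with a small moment, was still there at hand-in.
- The top and wrist cameras placed the shoe about 3 mm apart across the slope, so I used the average.
- I did not re-measure the vice tilt or the other objects at the end. The arm was kept well clear of the other objects, and the wrist view still showed the shoe face in the same place while pressed.

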